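Stop the shaker and hold up the purple tube rack

ROBOT

A 6-joint arm with a two-finger parallel gripper is mounted at the origin on the work surface. World frame = base frame: x ahead of the robot, y to its left, z up, the work surface at z = 0. Lengths are in m, angles in rad, forces in N, time in s.
With the tool pointing down it reaches from about 0.4 to 0.825 m from the base axis. Payload 7 kg.
Tool frame: the origin (TCP) lies midway between the tips of the shut fingers; the grasp point (between the pads) lies 19 mm behind it; z points along the fingers, y is the line along which they close (so a half turn about z gives the same grasp; the last joint's range is limited). The gripper opens to 88 mm and grips with 3 to 60 N. Pads are 19 mm wide; open, the fingers measure 130 mm over their backs; the gripper's body (78 mm by 193 mm) begins 47 mm behind the grasp point.
Start: joints at [-0.933, 0.359, 0.012, 0, -1.224, -0.288], TCP at [0.231, -0.634, 0.227] pointing down, gripper open.
Joint ranges: [-3.07, 3.07], [-1.43, 2.12], [-1.02, 1.25], [-3.03, 1.67], [-3.05, -0], [-3.03, 3.03]. Speed limits (rad/s): [2.39, 2.39, 3.01, 3.14, 3.14, 3.14].

INTERFACE

Orientations are given as [roll, pitch, yaw] about the fixed x, y, z axes, in that order (R = Rz(yaw) Ry(pitch) Rx(roll)).
In Python, from station import arm gives the robot as it stands.
- The arm moves only by the tool servo_tool, never from a script. Its argument "deltas" is a list of rows, each a list of 7 numbers: the closure, from -1 (fully open) to 1 (shut), then the shift along the tool's x, y, z in mm, then the turn, a rotation vector about the tool's x, y, z in degrees. In form: [[gripper, x, y, z, ax, ay, az], ...]. A call has 1 to 20 rows; each row shifts and turns the commanded pose from where the row before left it, along the tool's axes as they then stand; what a row does not reach is not made up. A row lasts 1/12 s, in which the tool goes at most 41.7 mm and 7.16 degrees, less where a joint would pass 70% of its speed; a pose out of reach is approached as far as the arm can. A call is refused whole if a number of a shift passes 41.7 or a number of a turn 7.16, either way. A call with a gripper value outside its range is refused whole. The fingers move at their own pace and stop on an object; "squeeze" is the grip in N (left out, the last holds). Time passes only in rows, so rows that do not move let the fingers close. It gives the time, the measured TCP pose, the force, the opening and the grip force at its end, in the units of the state.
- arm.get_state(): the state, without advancing time (a new reading comes with each control period).
- arm.grab_frame(name): name is "scene" or "top"; returns a dict with "color" (384x512x3 uint8, red, green, blue), "K" (3x3 intrinsics, pixels), "position" and "orientation" of the camera in the world. Camera axes: x right, y down, z forward; pixel columns grow to the right and rows downward; lengths in m; the calibration is good to about 2 mm. A picture is of the moment at which its call begins. There is no depth.
- arm.job_done(): hands the job in; it is judged then, once.
Trained networks look in a picture, given as the dict that the camera call returned (one of the last four; its "shot" number tells which), for a name from the list of things; names that differ only in an ending like _2 or _b are one class to them, and where a whole thing is asked for, a point or a joint stands for the part that bears it (a point fixed in the world has none). Each returns a list of dicts, best first, with "conf" (0 to 1); they miss things now and then, are a little off and sometimes report something else, mostly with a low value. They report only what shows in the picture. A call takes as long as a camera call. They do not tell look-alikes from the thing itself.
- arm.recognise(query, picture): "at" ([x, y, z] in m, in the coordinates of the camera as it stood for that picture, good to about 4 mm: the middle of the surface that is visible of it).
The state is a dict: "t": time; "q": joint angles; "qd": joint speeds; "joint_efforts": joint torques, N m; "eef_pos": TCP position; "ee_rot": TCP orientation; "force": force on the tool from outside, world axes, zero at the start; "moment": the same for the moment, N m; "width": finger opening in m; "gripper_force": force on a finger pad.
Only numpy, scipy, OpenCV 4.12 (cv2) and the standard library are available. Lean on these libraries where they do the work, as an engineer would, in place of code of your own. Each camera call takes 0.05 s, during which the arm holds its last target. There are 200 camera calls.

TASK

Stop the laboratory shaker by pressing its red spring plunger fully down to its stop for a moment; only then take the purple tube rack by its handle and lift it at least 7 cm clear of the shaker platform, never tipping it. Finish while still holding it in the gripper there, level and steady: do not put it down or let go. Leave the orange rack, the bottle, the tip box and the pipette where they are.

Things in the scene. Friction and masses are not known exactly. Their poses are not given: they have to be found in the camera images.
- shaker: Grey laboratory shaker fixed to the bench, 190 (its x) by 380 (its y) by 70 mm high, standing still; its platform does not move. Origin: centre of its underside on the bench; z up. A rubber-topped platform, 174 by 256 mm with a rim that ends 5 mm above the rubber, fills its +y two thirds (centre at y = +55 mm); the rubber, on which both racks stand, is 70 mm above the bench. The console with the red plunger is at its -y end, top 54 mm above the bench.
- stop (a joint): Red plunger travel in m: 0 is up (at rest), 0.010 is fully down at its stop; pressing it straight down grows the value. A spring takes about 6 N at the stop and returns the plunger when released.
- stop_top (a point): Centre of the top face of the red plunger head (a disc 36 mm across in a yellow housing); moves down with the plunger. In the shaker's frame it is at x = +15, y = -130 mm.
- purple_rack: Purple tube rack, loose on the shaker platform: a block 112 (its x) by 64 (its y) by 40 mm high with a few white-capped tubes fixed in it (caps end 50 mm above its underside, at y = +-20 mm) and an arched handle of the same colour along its x axis on its midline. About 0.2 to 0.45 kg, balanced within 5 mm of its middle. Origin: centre of its underside; z up, x along the handle.
- purple_rack_handle (a point): Centre of the purple rack's handle bar, 83 mm above the rack's underside. The bar is straight, 106 mm long along the rack's x, 12 mm wide (along its y), 14 mm high (76 to 90 mm above the underside), with free space of 26 mm between it and the tube caps, carried by a post at each end.
- orange_rack: Orange tube rack of the same shape and size with blue-capped tubes, beside the purple one on the platform (either side). Bystander. Origin: centre of its underside.
- wash_bottle: White plastic bottle, 66 mm diameter, 150 mm high, upright on the bench to the left. Bystander. Origin: centre of its underside.
- tip_box: Blue box of orange pipette tips, 120 by 85 by 62 mm high, on the bench to the left. Bystander. Origin: centre of its underside.
- pipette: Blue and white pipette lying on the bench to the right of the shaker, 276 mm long along its x, 24 mm high. Bystander. Origin: on the bench, under its middle.
Not all that is in view belongs to the job. Of the things that look like the purple_rack, the middle-sized one is meant.

How it is judged:
By the outcome, as a careful person would: the job done as asked, in the order asked, and still so for the second after the job is handed in, while the arm keeps its last pose, push and grip.
It also fails if it takes over 48 s, if anything falls off the work surface, if the arm or the gripper's body presses on something with over 40 N, if the wrist force passes 120 N, or if a joint passes its speed limit or range.

## Working session

There is one attempt and no reset: what is moved stays moved. The work goes in short steps, Python scripts to look and compute and a tool call to move; the robot and the scene stay as the last step left them, time stands still between calls to the robot, and variables do not carry over. Pictures are saved under pics/ and viewed, at most 10 in all, crops included, and the job is handed in when it is done.

Besides the shell and the picture viewer there is one more tool, called after "Call:" as name(argument=value, ...), one argument or row to a line, values as JSON. servo_tool: Moves the arm, as the interface text tells. Its arguments: {"type":"object","properties":{"deltas":{"type":"array","items":{"type":"array","items":{"type":"number"}}},"squeeze":{"type":"number"}},"required":["deltas"]}

```bash
mkdir -p pics; cat > h.py <<'E'
import numpy as np, cv2
from scipy.spatial.transform import Rotation as R
from station import arm
def Rc(f):
    o=np.array(f["orientation"],float)
    return o if o.shape==(3,3) else R.from_euler('xyz',o).as_matrix()
def world(f,p): return Rc(f)@np.array(p)+np.array(f["position"])
def pix(f,w):
    c=Rc(f).T@(np.array(w)-f["position"]); u=f["K"]@c; return u[:2]/u[2]
def onplane(f,uv,z):
    d=Rc(f)@np.linalg.inv(f["K"])@np.array([uv[0],uv[1],1.]); p=np.array(f["position"]); return p+d*(z-p[2])/d[2]
def save(f,n): cv2.imwrite(f"pics/{n}.png",f["color"][:,:,::-1])
E
python3 - <<'E'
from h import *
s=arm.get_state(); print({k:np.round(v,3) for k,v in s.items()})
for c in("scene","top"):
    f=arm.grab_frame(c); save(f,c+"0"); print(c,f["orientation"],f["position"],f["K"][0])
    for q in("shaker","stop_top","purple_rack","purple_rack_handle","orange_rack"):
        for r in arm.recognise(q,f): 
            w=world(f,r["at"]); print(q,round(r["conf"],2),w.round(3),pix(f,w).round())
E
```

```text
{'t': np.float64(0.0), 'q': array([-0.933,  0.359,  0.011, -0.   , -1.224, -0.288]), 'qd': array([-0.001, -0.001, -0.001, -0.001, -0.   , -0.001]), 'joint_efforts': array([ 1.0000e-03, -5.8272e+01,  2.9306e+01,  6.9970e+00,  7.0000e-03,
       -0.0000e+00]), 'eef_pos': array([ 0.231, -0.634,  0.226]), 'ee_rot': array([ 3.14 , -0.   , -2.792]), 'force': array([-0.254,  0.621,  0.103]), 'moment': array([-0.016, -0.029,  0.001]), 'gripper_force': np.float64(0.0), 'width': np.float64(0.088)}
scene [-2.57278867 -0.00811924  2.10066668] [1.08353496 0.31757061 1.0619092 ] [393.42214204   0.         252.38289972]
shaker 0.92 [ 0.529 -0.089  0.061] [227. 176.]
purple_rack 0.94 [ 0.733 -0.211  0.053] [154. 210.]
purple_rack 0.68 [ 0.499 -0.076  0.106] [235. 163.]
purple_rack 0.6 [ 0.697 -0.041  0.029] [210. 230.]
purple_rack_handle 0.82 [ 0.699 -0.037  0.028] [211. 232.]
purple_rack_handle 0.72 [ 0.731 -0.211  0.051] [155. 209.]
purple_rack_handle 0.68 [ 0.5   -0.072  0.109] [236. 163.]
orange_rack 0.96 [0.495 0.022 0.107] [264. 175.]
top [-3.02230078  0.01752748 -1.56533435] [ 0.44217943 -0.00206231  1.20803837] [377.92941107   0.         251.56223903]
shaker 0.95 [ 0.482 -0.121  0.069] [298. 228.]
shaker 0.16 [ 0.492 -0.073  0.11 ] [283. 224.]
stop_top 0.66 [ 0.491 -0.077  0.107] [284. 224.]
purple_rack 0.95 [ 0.692 -0.044  0.029] [272. 161.]
purple_rack 0.92 [ 0.716 -0.214  0.057] [327. 152.]
purple_rack 0.57 [ 0.489 -0.073  0.105] [283. 225.]
purple_rack_handle 0.9 [ 0.688 -0.041  0.03 ] [271. 163.]
purple_rack_handle 0.81 [ 0.494 -0.074  0.11 ] [283. 223.]
purple_rack_handle 0.63 [ 0.713 -0.216  0.051] [327. 154.]
orange_rack 0.69 [0.477 0.018 0.109] [251. 229.]
orange_rack 0.33 [0.569 0.402 0.112] [121. 197.]
```

View pics/scene0.png

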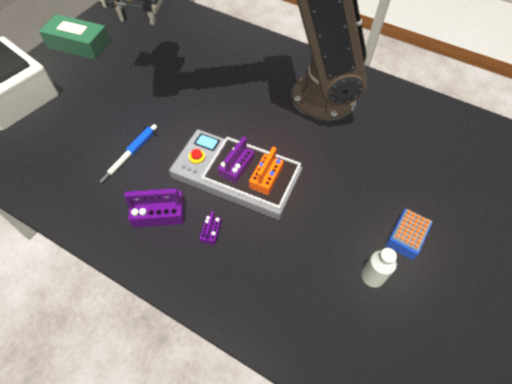

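View pics/top0.png

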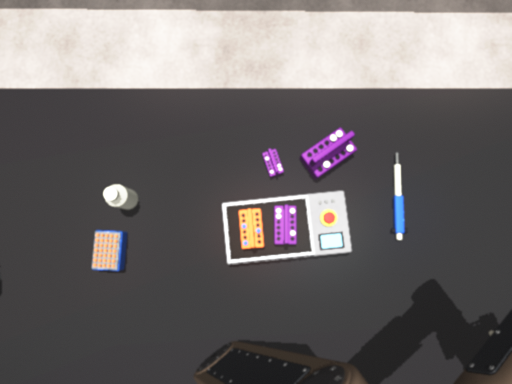

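The middle-sized one is the purple rack on the shaker. Candidates are the shaker rack (scene 236,160 / top 285,224), the large one on the bench (scene 155,208 / top 329,152) and the small one on the bench (scene 210,228 / top 273,162). I'll check it in one close crop and measure the shaker and the rack.

```bash
python3 - <<'E'
from h import *
fs={c:arm.grab_frame(c) for c in("scene","top")}
t=fs["top"]["color"][180:275,215:360]; s=fs["scene"]["color"][120:220,160:310]
t=cv2.resize(t,None,fx=4,fy=3.9/1*1.0,interpolation=cv2.INTER_CUBIC)[:,:,::-1]
cv2.imwrite("pics/c_top.png",cv2.resize(fs["top"]["color"][180:275,215:360],None,fx=5,fy=5,interpolation=cv2.INTER_CUBIC)[:,:,::-1])
# plunger: red blob in both
for c,(r0,r1,c0,c1) in dict(scene=(140,170,180,215),top=(205,230,315,345)).items():
    f=fs[c]; h=cv2.cvtColor(f["color"],cv2.COLOR_RGB2HSV)
    def cen(m,name):
        M=np.zeros(m.shape,bool); M[r0:r1,c0:c1]=m[r0:r1,c0:c1]; v,u=np.nonzero(M)
        uv=(u.mean(),v.mean()); print(c,name,len(u),np.round(uv,1),[onplane(f,uv,z).round(4).tolist() for z in(.06,.07,.08,.09)])
    cen(((h[...,0]<6)|(h[...,0]>172))&(h[...,1]>150)&(h[...,2]>80),"red")
    cen((h[...,0]>18)&(h[...,0]<35)&(h[...,1]>140)&(h[...,2]>80),"yel")
# purple on shaker; shaker outline (light grey)
f=fs["top"]; h=cv2.cvtColor(f["color"],cv2.COLOR_RGB2HSV)
for n,lo,hi,z in(("pur",135,160,.11),("ora",5,17,.11)):
    m=((h[...,0]>lo)&(h[...,0]<hi)&(h[...,1]>120)&(h[...,2]>50)).astype(np.uint8); m[:185]=0; m[:,:225]=0; m[270:]=0; m[:,312:]=0
    pts=cv2.findNonZero(m); r=cv2.minAreaRect(pts); b=cv2.boxPoints(r); print(n,len(pts),[onplane(f,p,z).round(3)[:2].tolist() for p in b])
g=((f["color"].min(2)>110)&(np.ptp(f["color"],axis=2)<40)).astype(np.uint8); g[:180]=0;g[275:]=0;g[:,:210]=0;g[:,360:]=0
nn,l,st,_=cv2.connectedComponentsWithStats(g); k=1+st[1:,4].argmax(); b=cv2.boxPoints(cv2.minAreaRect(cv2.findNonZero((l==k).astype(np.uint8))))
print("shaker",b.round(1).tolist(),[onplane(f,p,.065).round(3)[:2].tolist() for p in b])
E
```

```text
scene red 71 [195.9 153.7] [[0.5049, -0.2212, 0.06], [0.5107, -0.2158, 0.07], [0.5165, -0.2104, 0.08], [0.5222, -0.205, 0.09]]
scene yel 74 [196.6 158.4] [[0.5193, -0.2085, 0.06], [0.525, -0.2032, 0.07], [0.5306, -0.198, 0.08], [0.5362, -0.1927, 0.09]]
top red 4 [327.  221.2] [[0.5019, -0.2098, 0.06], [0.5014, -0.208, 0.07], [0.5008, -0.2062, 0.08], [0.5003, -0.2044, 0.09]]
top yel 1 [328. 223.] [[0.4966, -0.2127, 0.06], [0.4961, -0.2109, 0.07], [0.4957, -0.2091, 0.08], [0.4952, -0.2072, 0.09]]
pur 611 [[0.546, -0.048], [0.546, -0.112], [0.433, -0.111], [0.433, -0.047]]
ora 317 [[0.535, 0.059], [0.54, -0.011], [0.422, -0.02], [0.416, 0.049]]
shaker [[219.89999389648438, 201.60000610351562], [345.70001220703125, 189.0], [352.0, 252.1999969482422], [226.1999969482422, 264.79998779296875]] [[0.56, 0.115], [0.6, -0.267], [0.41, -0.282], [0.37, 0.093]]
```

View pics/c_top.png

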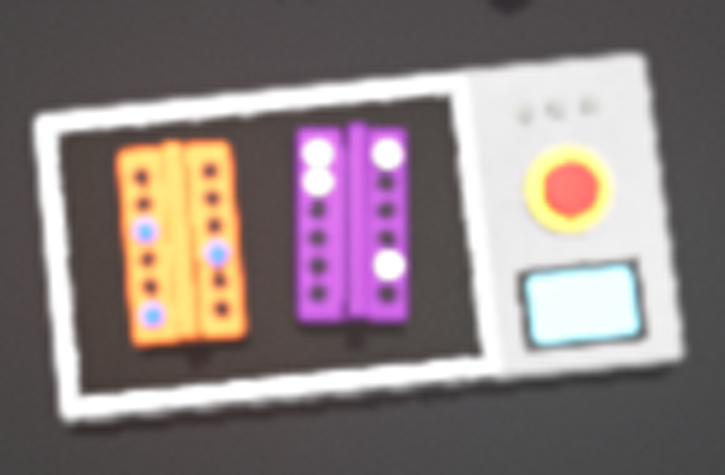

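The crop shows the orange rack at crop (180,243) and the purple rack with white caps at crop (352,225). The purple handle runs along image columns, so its yaw is about 0, with its middle at crop (357,221). The red plunger is at crop (571,189) in the yellow ring. The size matches the platform rack, so the choice holds.

```bash
python3 - <<'E'
from h import *
fs={c:arm.grab_frame(c) for c in("scene","top")}
def tri(us,ut):
    A=[];b=[]
    for c,uv in(("scene",us),("top",ut)):
        f=fs[c]; d=Rc(f)@np.linalg.inv(f["K"])@np.array([*uv,1]); d/=np.linalg.norm(d); P=np.eye(3)-np.outer(d,d); A.append(P); b.append(P@f["position"])
    return np.linalg.solve(sum(A),sum(b))
out={}
for c,(r0,r1,c0,c1) in dict(scene=(140,170,180,215),top=(203,232,312,348)).items():
    a=fs[c]["color"].astype(int)[r0:r1,c0:c1]; 
    m=(a[...,0]-a[...,1]>70)&(abs(a[...,1]-a[...,2])<60); v,u=np.nonzero(m); out[c]=(u.mean()+c0,v.mean()+r0); print(c,len(u),np.ptp(u)+1,np.ptp(v)+1,np.round(out[c],1))
print("plunger",tri(out["scene"],out["top"]).round(4),[onplane(fs["top"],out["top"],z).round(4) for z in(.06,.07,.08)])
f=fs["top"]; print("handle z.153",onplane(f,(285.9,223.7),.153).round(4), "ends z.16",onplane(f,(285.9,204.0),.16).round(4),onplane(f,(285.9,243.6),.16).round(4))
for c in fs:
  for q in("purple_rack_handle","stop_top","stop"):
    for r in arm.recognise(q,fs[c]): print(c,q,round(r["conf"],2),world(fs[c],r["at"]).round(3))
# shaker frame prediction
for y in(-3,-4,-5,-6): pass
c=np.mean([[.56,.115],[.6,-.267],[.41,-.282],[.37,.093]],0)
for a in(4,5,6): 
    t=np.radians(a); print(a,c+np.array([[np.cos(t),-np.sin(t)],[np.sin(t),np.cos(t)]])@[.015,-.130])
cv2.imwrite("pics/c_sc.png",cv2.resize(fs["scene"]["color"][125:220,165:310],None,fx=5,fy=5,interpolation=cv2.INTER_CUBIC)[:,:,::-1])
E
```

```text
scene 86 11 10 [196.  153.3]
top 85 11 10 [328.6 217.4]
plunger [ 0.5128 -0.2125  0.0763] [array([ 0.5135, -0.215 ,  0.06  ]), array([ 0.5129, -0.2131,  0.07  ]), array([ 0.5123, -0.2113,  0.08  ])]
handle z.153 [ 0.4897 -0.0789  0.153 ] ends z.16 [ 0.5441 -0.0787  0.16  ] [ 0.4348 -0.0781  0.16  ]
scene purple_rack_handle 0.92 [ 0.732 -0.208  0.05 ]
scene purple_rack_handle 0.73 [ 0.503 -0.074  0.111]
scene purple_rack_handle 0.64 [ 0.7   -0.039  0.03 ]
scene purple_rack_handle 0.55 [ 0.564 -0.435  0.018]
scene stop_top 0.42 [ 0.518 -0.206  0.081]
scene stop 0.44 [ 0.514 -0.211  0.08 ]
top purple_rack_handle 0.81 [ 0.492 -0.075  0.109]
top purple_rack_handle 0.75 [ 0.686 -0.045  0.03 ]
top purple_rack_handle 0.73 [ 0.712 -0.218  0.053]
4 [ 0.5090318  -0.21388698]
5 [ 0.51127317 -0.21344797]
6 [ 0.51350653 -0.21296992]
```

View pics/c_sc.png

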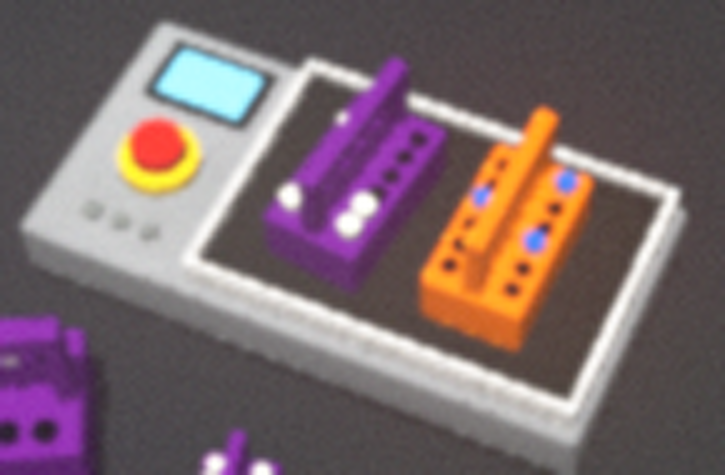

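The crop confirms the plunger at crop (157,145) and the purple rack next to the console at crop (350,170). Triangulation gives the plunger top at about (0.512, -0.2125, 0.077) and the handle at (0.490, -0.079, 0.153). The first move aligns the yaw to π, shuts the fingers and goes above the plunger.

Call:
servo_tool(
  deltas=[
    [1, 0, 0, 0, 0, 0, 6.68],
    [1, 0, 0, 0, 0, 0, 6.68],
    [1, 0, 0, 0, 0, 0, 6.67],
    [1, -16.5, 24.8, 0, 0, 0, 0],
    [1, -16.5, 24.8, 0, 0, 0, 0],
    [1, -16.5, 24.8, 0, 0, 0, 0],
    [1, -16.5, 24.8, 0, 0, 0, 0],
    [1, -16.5, 24.8, 0, 0, 0, 0],
    [1, -16.5, 24.8, 0, 0, 0, 0],
    [1, -16.5, 24.8, 0, 0, 0, 0],
    [1, -16.5, 24.8, 0, 0, 0, 0],
    [1, -16.5, 24.8, 0, 0, 0, 0],
    [1, -16.5, 24.8, 0, 0, 0, 0],
    [1, -16.5, 24.8, 0, 0, 0, 0],
    [1, -16.5, 24.8, 0, 0, 0, 0],
    [1, -16.5, 24.8, 0, 0, 0, 0],
    [1, -16.5, 24.8, 0, 0, 0, 0],
    [1, -16.5, 24.8, 0, 0, 0, 0],
    [1, -16.5, 24.8, 0, 0, 0, 0],
    [1, -16.5, 24.8, 0, 0, 0, 0],
  ],
  squeeze=20,
)

```text
t: 2.77
eef_pos: [0.5124, -0.2111, 0.2269]
ee_rot: [-3.142, 0.001, -3.141]
force: [0.3, -0.2, 0.5]
width: 0.0006
gripper_force: 0.0
```

Call:
servo_tool(
  deltas=[
    [1, 0, -1, 19, 0, 0, 0],
    [1, 0, 0, 19, 0, 0, 0],
    [1, 0, 0, 19, 0, 0, 0],
    [1, 0, 0, 19, 0, 0, 0],
    [1, 0, 0, 19, 0, 0, 0],
    [1, 0, 0, 19, 0, 0, 0],
    [1, 0, 0, 14, 0, 0, 0],
    [1, 0, 0, 6, 0, 0, 0],
    [1, 0, 0, 0, 0, 0, 0],
    [1, 0, 0, 0, 0, 0, 0],
  ],
)

```text
t: 3.6
eef_pos: [0.512, -0.2136, 0.093]
ee_rot: [-3.141, 0.0, -3.141]
force: [0.6, -0.0, 0.9]
width: 0.0006
gripper_force: 0.0
```

Call:
servo_tool(
  deltas=[
    [1, 0, 0, 3, 0, 0, 0],
    [1, 0, 0, 3, 0, 0, 0],
    [1, 0, 0, 3, 0, 0, 0],
    [1, 0, 0, 3, 0, 0, 0],
    [1, 0, 0, 0, 0, 0, 0],
    [1, 0, 0, 0, 0, 0, 0],
  ],
)

```text
t: 4.1
eef_pos: [0.5117, -0.2135, 0.0805]
ee_rot: [-3.142, -0.0, -3.141]
force: [-0.5, -0.0, -0.6]
width: 0.0005
gripper_force: 0.0
```

Call:
servo_tool(
  deltas=[
    [1, 0, 0, 2, 0, 0, 0],
    [1, 0, 0, 2, 0, 0, 0],
    [1, 0, 0, 2, 0, 0, 0],
    [1, 0, 0, 0, 0, 0, 0],
  ],
)

```text
t: 4.43
eef_pos: [0.5118, -0.2135, 0.0745]
ee_rot: [-3.141, 0.0, -3.141]
force: [-0.9, 0.8, 3.2]
width: 0.0007
gripper_force: 2.0
```

Call:
servo_tool(
  deltas=[
    [1, 0, 0, 2, 0, 0, 0],
    [1, 0, 0, 2, 0, 0, 0],
    [1, 0, 0, 0, 0, 0, 0],
  ],
)

```text
t: 4.68
eef_pos: [0.5119, -0.2135, 0.0705]
ee_rot: [-3.141, 0.0, -3.141]
force: [-0.1, 0.3, 6.1]
width: 0.0004
gripper_force: 2.9
```

Call:
servo_tool(
  deltas=[
    [1, 0, 0, 2, 0, 0, 0],
    [1, 0, 0, 0, 0, 0, 0],
  ],
)

```text
t: 4.85
eef_pos: [0.5119, -0.2135, 0.0701]
ee_rot: [-3.141, 0.001, -3.141]
force: [-4.9, 3.1, 16.5]
width: 0.0004
gripper_force: 8.5
```

Call:
servo_tool(
  deltas=[
    [1, 0, 0, 2, 0, 0, 0],
    [1, 0, 0, 0, 0, 0, 0],
    [1, 0, 0, 0, 0, 0, 0],
  ],
)

```text
t: 5.1
eef_pos: [0.5121, -0.2136, 0.0698]
ee_rot: [-3.141, 0.001, -3.14]
force: [-11.1, 6.3, 34.2]
width: 0.0006
gripper_force: 17.0
```

There's a hard stop at z = 0.070, about 10 mm below first contact, with the force jumping from 6 N to over 30 N. The plunger is fully down. Next I release it, rise and look.

Call:
servo_tool(
  deltas=[
    [1, 0, 0, -4, 0, 0, 0],
    [1, 0, 0, -10, 0, 0, 0],
    [1, 0, 0, -20, 0, 0, 0],
    [1, 0, 0, -25, 0, 0, 0],
    [1, 0, 0, -25, 0, 0, 0],
    [1, 0, 0, -25, 0, 0, 0],
    [1, 0, 0, -25, 0, 0, 0],
    [-0.3, 0, 0, -14, 0, 0, 0],
    [-0.3, 2, 12, 0, 0, 0, 0],
    [-0.3, 3, 18, 0, 0, 0, 0],
    [-0.3, 4, 23, 0, 0, 0, 0],
    [-0.3, 4, 23, 0, 0, 0, 0],
    [-0.3, 4, 23, 0, 0, 0, 0],
    [-0.3, 3, 22, 0, 0, 0, 0],
    [-0.3, 2, 13, 0, 0, 0, 0],
    [-0.3, 0, 0, 0, 0, 0, 0],
    [-0.3, 0, 0, 0, 0, 0, 0],
  ],
)

```text
t: 6.52
eef_pos: [0.4893, -0.0787, 0.2141]
ee_rot: [3.141, -0.001, -3.14]
force: [-0.7, -0.5, 0.5]
width: 0.0559
gripper_force: 0.0
```

```bash
python3 - <<'E'
from h import *
s=arm.get_state(); print(s["eef_pos"].round(4) if hasattr(s["eef_pos"],'round') else s["eef_pos"],s["width"])
fs={c:arm.grab_frame(c) for c in("scene","top")}
im=[cv2.resize(fs["scene"]["color"][95:220,165:310],None,fx=3.4,fy=3.4,interpolation=cv2.INTER_CUBIC)]
f=fs["scene"]
for w in([.437,-.079,.16],[.543,-.079,.16]): print(pix(f,w))
cv2.imwrite("pics/c2.png",im[0][:,:,::-1])
E
```

```text
[ 0.4893 -0.0787  0.2141] 0.05594976200949667
[244.7248776  136.82688497]
[225.54271966 161.55937818]
```

View pics/c2.png

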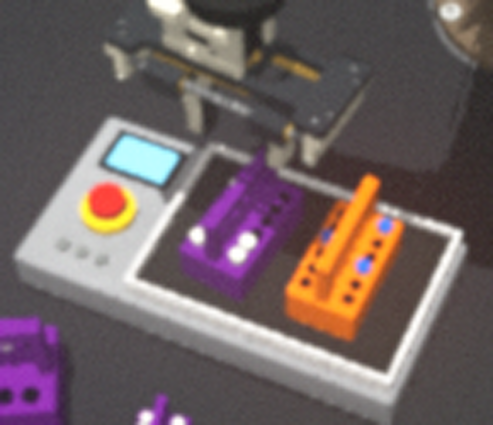

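The plunger has sprung back up. The fingers straddle the purple handle (crop 235,190) and the orange rack is clear. Next I descend 80 mm and grip.

Call:
servo_tool(
  deltas=[
    [-0.3, 0, 0, 16, 0, 0, 0],
    [-0.3, 0, 0, 16, 0, 0, 0],
    [-0.3, 0, 0, 16, 0, 0, 0],
    [-0.3, 0, 0, 14, 0, 0, 0],
    [-0.3, 0, 0, 10, 0, 0, 0],
    [-0.3, 0, 0, 6, 0, 0, 0],
    [-0.3, 0, 0, 2, 0, 0, 0],
    [-0.3, 0, 0, 0, 0, 0, 0],
    [-0.3, 0, 0, 0, 0, 0, 0],
  ],
)

```text
t: 7.37
eef_pos: [0.4901, -0.0796, 0.1351]
ee_rot: [-3.142, 0.001, -3.141]
force: [0.2, -0.5, 0.2]
width: 0.0569
gripper_force: 0.0
```

Call:
servo_tool(
  deltas=[
    [0, 0, 0, 0, 0, 0, 0],
    [0.3, 0, 0, 0, 0, 0, 0],
    [0.5, 0, 0, 0, 0, 0, 0],
    [0.6, 0, 0, 0, 0, 0, 0],
    [0.7, 0, 0, 0, 0, 0, 0],
    [0.8, 0, 0, 0, 0, 0, 0],
    [1, 0, 0, 0, 0, 0, 0],
    [1, 0, 0, 0, 0, 0, 0],
    [1, 0, 0, 0, 0, 0, 0],
    [1, 0, 0, 0, 0, 0, 0],
  ],
  squeeze=35,
)

```text
t: 8.2
eef_pos: [0.4896, -0.0796, 0.1345]
ee_rot: [-3.141, -0.0, -3.141]
force: [-0.3, -1.3, -1.0]
width: 0.0115
gripper_force: 35.0
```

Gripped at 11.5 mm, which matches the 12 mm bar, with 35 N. I'll lift slowly at first to see how the load behaves.

Call:
servo_tool(
  deltas=[
    [1, 0, 0, -1, 0, 0, 0],
    [1, 0, 0, -2, 0, 0, 0],
    [1, 0, 0, -3, 0, 0, 0],
    [1, 0, 0, -4, 0, 0, 0],
    [1, 0, 0, -3, 0, 0, 0],
    [1, 0, 0, -2, 0, 0, 0],
    [1, 0, 0, 0, 0, 0, 0],
    [1, 0, 0, 0, 0, 0, 0],
  ],
  squeeze=45,
)

```text
t: 8.87
eef_pos: [0.4897, -0.0794, 0.1497]
ee_rot: [3.141, 0.0, -3.141]
force: [-0.5, -0.3, -3.3]
width: 0.0115
gripper_force: 45.0
```

```bash
python3 - <<'E'
from h import *
s=arm.get_state(); print(np.round(s["force"],2),np.round(s["moment"],3),s["width"],np.round(s["eef_pos"],4))
E
```

```text
[-0.54 -0.33 -3.31] [ 0.015 -0.044  0.001] 0.011496960382540323 [ 0.4897 -0.0794  0.1497]
```

Call:
servo_tool(
  deltas=[
    [1, 0, 0, -3, 0, 0, 0],
    [1, 0, 0, -6, 0, 0, 0],
    [1, 0, 0, -9, 0, 0, 0],
    [1, 0, 0, -11, 0, 0, 0],
    [1, 0, 0, -12, 0, 0, 0],
    [1, 0, 0, -12, 0, 0, 0],
    [1, 0, 0, -12, 0, 0, 0],
    [1, 0, 0, -10, 0, 0, 0],
    [1, 0, 0, -7, 0, 0, 0],
    [1, 0, 0, -4, 0, 0, 0],
    [1, 0, 0, -2, 0, 0, 0],
    [1, 0, 0, 0, 0, 0, 0],
    [1, 0, 0, 0, 0, 0, 0],
    [1, 0, 0, 0, 0, 0, 0],
    [1, 0, 0, 0, 0, 0, 0],
    [1, 0, 0, 0, 0, 0, 0],
  ],
)

```text
t: 10.2
eef_pos: [0.4895, -0.0795, 0.2372]
ee_rot: [-3.141, -0.001, -3.141]
force: [0.1, -0.1, -2.5]
width: 0.0117
gripper_force: 45.0
```

```bash
python3 - <<'E'
from h import *
s=arm.get_state(); print(np.round(s["force"],2),np.round(s["moment"],3),s["width"],np.round(s["eef_pos"],4))
f=arm.grab_frame("scene")
cv2.imwrite("pics/c3.png",cv2.resize(f["color"][75:220,165:320],None,fx=4,fy=4,interpolation=cv2.INTER_CUBIC)[:,:,::-1])
for q in("orange_rack","purple_rack"):
  for r in arm.recognise(q,f): print(q,round(r["conf"],2),world(f,r["at"]).round(3))
E
```

```text
[ 0.06 -0.07 -2.45] [-0.04  -0.024  0.004] 0.011694185776247217 [ 0.4895 -0.0795  0.2372]
orange_rack 0.61 [0.492 0.021 0.108]
purple_rack 0.77 [ 0.518 -0.068  0.209]
purple_rack 0.77 [ 0.73  -0.211  0.055]
purple_rack 0.64 [ 0.698 -0.041  0.025]
```

View pics/c3.png

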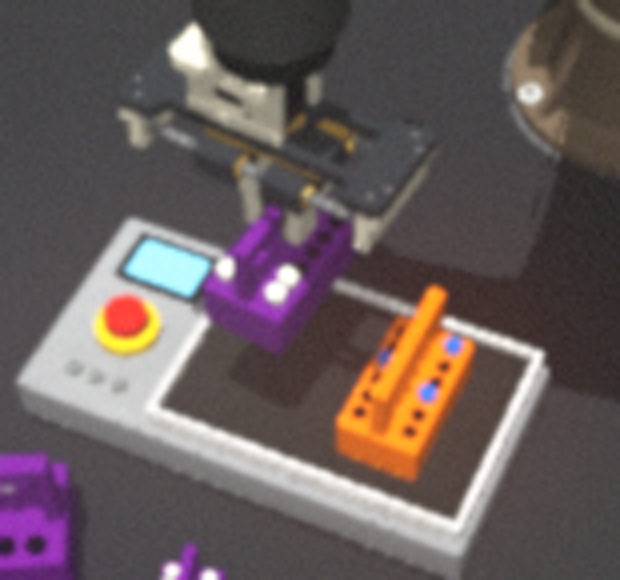

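The purple rack hangs level in the gripper (crop 280,270), about 10 cm above the platform. The orange rack hasn't moved and the plunger is back up.

```bash
python3 -c "
from station import arm
print(arm.job_done())"
```

```text
the job is handed in; nothing more can be done
None
```

I pressed the red plunger to its stop and let it spring back, then lifted the purple rack by its handle about 10 cm above the platform. It was level and still in the gripper at hand-in (about 10 s on the robot's clock); the result of the judging wasn't reported.

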